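# Close a storage tub and weigh its lid down with timber offcuts

## Robot

A 6-joint arm with a two-finger parallel gripper is mounted at the origin on the work surface. World frame = base frame: x ahead of the robot, y to its left, z up, the work surface at z = 0. Lengths are in m, angles in rad, forces in N, time in s.
With the tool pointing down it reaches from about 0.325 to 0.925 m from the base axis. Payload 3.1 kg.
Tool frame: the origin (TCP) lies between the finger pads; the fingertips stand arm.tip_reach ahead of it and the grasp point (between the pads) lies 11 mm behind it (arm.tip_reach is the distance from the TCP to the fingertips, in m); z points along the fingers, y is the direction in which the jaws open and shut (so a half turn about z gives the same grasp; the last joint's range is limited). The gripper opens to 85 mm and grips with 20 to 120 N. Pads are 22 mm wide; open, the fingers measure 114 mm over their backs; the gripper's body (76 mm by 85 mm) begins 54 mm behind the grasp point. The pads swing forward as they close: fully open they stand 13 mm farther back than shut.
Start: joints at [1.164, 0.217, 1.613, -0, 1.311, -0.112], TCP at [0.182, 0.598, 0.239] pointing down, gripper open.
Joint ranges: [-2.75, 2.75], [-0.78, 2.1], [0.31, 2.55], [-1.13, 4.27], [0.13, 2.63], [-2.58, 2.58]. Speed limits (rad/s): [2.79, 2.79, 3.14, 3.14, 3.14, 3.14].

## Interface

Orientations are given as a unit quaternion [x, y, z, w].
In Python, from station import readout, cams, arm gives the robot as it stands.
- The arm moves only by the tool move_arm, never from a script. Its argument "increments" is a list of rows, each a list of 7 numbers: the shift along the tool's x, y, z normalised to -1 to 1, where 1 is 0.075 m, then the turn, a rotation vector about the tool's x, y, z normalised to -1 to 1, where 1 is 90 degrees, then the closure, from -1 (fully open) to 1 (shut). A call has 1 to 20 rows; each row shifts and turns the commanded pose from where the row before left it, along the tool's axes as they then stand; what a row does not reach is not made up. A row lasts 1/12 s, in which the tool goes at most 41.7 mm and 7.16 degrees, less where a joint would pass 70% of its speed; a pose out of reach is approached as far as the arm can. A call with a number of a shift or a turn outside -1 to 1 is refused whole. A call with a gripper value outside its range is refused whole. The fingers move at their own pace and stop on an object; the grip force is fixed at half the most. Time passes only in rows, so rows that do not move let the fingers close. It gives the time, the measured TCP pose, the force and the opening at its end, in the units of the state.
- readout.observe(): the state, without advancing time (a new reading comes with each control period).
- cams.read_camera(name): name is "side" or "top" or "wrist"; returns the picture (480x640x3 uint8, red, green, blue); there is no depth.
- cams.camera_model(name): a dict with "fx", "fy", "cx", "cy" (pixels), "view" (4x4, takes a point from world to camera coordinates). Camera axes: x right, y up, looking along -z (the intrinsics and any distortion apply to the point x, -y, -z); pixel columns grow to the right and rows downward; lengths in m; the calibration is good to about 2 mm. The wrist camera is an equidistant fisheye: a pixel r from the principal point sees the ray r / f radians off the axis. A picture is of the moment at which its call begins: read the wrist's pose just before it. camera_model takes no time and is no camera call; for the wrist camera it gives the pose at the moment of the call.
- arm.sign_off(): hands the job in, once; it reports no verdict.
The state is a dict: "time": time; "joint_pos": joint angles; "qd": joint speeds; "effort": joint torques, N m; "ee_pos": TCP position; "tcp_rot": TCP orientation; "wrist_force": force on the tool from outside, world axes, zero at the start; "moment": the same for the moment, N m; "width": opening from 0.0 (shut) to 1.0 (fully open).
Only numpy, scipy, OpenCV 4.12 (cv2) and the standard library are available. Lean on these libraries where they do the work, as an engineer would, in place of code of your own. Each camera call takes 0.05 s, during which the arm holds its last target. There are 200 camera calls.

## Task

Put the loose lid on the storage tub and press both its ends down until it sits fully home on the rim, before anything is laid on it. Then weigh it down with all the timber offcuts on the bench, piled one on top of another in one steady pile centred on the middle of the lid, each lying flat. Leave the tape roll, the mug and the carton alone.

Things in the scene. Friction and masses are not known exactly. Their poses are not given: they have to be found in the camera images.
- tub: fixed shallow grey tub, outside 140 (x) by 210 mm (y), rim 60 mm high, inside 130 by 190 mm. Origin at the centre of its underside on the bench. On each end rim (y = -100, +100 mm) a black 120 mm sealing strip stands 8 mm proud; about 9 N pushes one flush with the rim, and it stays down. The weight of the lid and offcuts alone does not do it.
- lid: loose white lid, 0.3 kg: plate 150 (x) by 216 (y) by 5 mm; origin at the centre of the plate's underside, z up. It starts right way up on the bench on the bottom of its handle well, 35 mm below the origin. A 12 mm deep lip under it, 120 by 180 mm, enters the tub with 5 mm play all round, either end first. Origin 68 mm above the bench when laid loosely on the strips, 60 mm when home.
- lid_mid (a point): centre of the lid's top face, 5 mm above its origin; the pile goes here. It is also the top of the recessed handle: a well 104 (x) by 54 mm (y), 36 mm deep, bridged in the middle by a bar along y, 14 mm thick in x and 18 mm deep, its top flush with the plate. Grip the bar across x with the fingers down in the well.
- lid_end_a (a point): point on the lid's top face near its -y end, 85 mm from the middle; press here. 65 mm above the bench when that end is home, about 73 mm when still proud
- lid_end_b (a point): the same near the lid's +y end, 85 mm from the middle
- offcut_mitred: plain timber offcut 32 mm thick, 60 mm wide, both ends cut askew: 150 mm long at its -x side and 100 mm at its +x side; top and bottom flat and parallel; 0.24 kg. Long way along y, width along x, z up; origin at the centre of its flat underside, on which it starts. It may be absent.
- offcut_bevelled: plain timber offcut 124 mm long, 62 mm wide, 40 mm thick, its two upper long edges bevelled: sides upright up to 26 mm, flat top 36 mm wide; 0.24 kg. Long way along y, width along x, z up; origin at the centre of its flat underside, on which it starts. It may be absent.
- offcut_stepped: plain timber offcut 140 mm long, 60 mm wide, 36 mm thick, but only 18 mm thick over the last 35 mm at its +y end; the high part of the top runs from y = -70 to +35 mm; 0.26 kg. Long way along y, width along x, z up; origin at the centre of its flat underside, on which it starts. It may be absent.
- offcut_wedge: plain timber offcut 130 mm long, 60 mm wide, tapering in thickness from 36 mm at its -y end to 26 mm at its +y end, so its top slopes about 4 degrees; 0.22 kg. Long way along y, width along x, z up; origin at the centre of its flat underside, on which it starts. It may be absent.
- offcut_ridged: plain timber offcut 110 mm long, 60 mm wide, with a roof-shaped top: upright sides 26 mm high, ridge along y 44 mm high; nothing can rest on it, so it belongs on top; 0.20 kg. Long way along y, width along x, z up; origin at the centre of its flat underside, on which it starts. It is always there.
- tape_roll: bystander: cardboard roll, 100 mm across, 48 mm high, origin at its underside; leave alone
- mug: bystander: white mug, 84 mm across, 95 mm high, origin at its underside; leave alone
- carton: bystander: small closed carton 110 x 150 x 90 mm, origin at its underside; leave alone

How it is judged:
By the outcome, as a careful person would: the job done as asked, in the order asked, and still so for the second after the job is handed in, with the robot touching nothing.
Of offcut_mitred, offcut_bevelled, offcut_stepped, offcut_wedge only 3 to 4 are there at a start; the rules pass over those that are not, and their reading is None.
At some moment in a run one of lid, offcut_ridged may be knocked a few centimetres aside while the robot is not near it.
It also fails if it takes over 210 s, if anything falls off the work surface, if the arm or the gripper's body presses on something with over 40 N, if the wrist force passes 120 N, or if a joint passes its speed limit or range.

## Working session

There is one attempt and no reset: what is moved stays moved. The work goes in short steps, Python scripts to look and compute and a tool call to move; the robot and the scene stay as the last step left them, time stands still between calls to the robot, and variables do not carry over. Pictures are saved under pics/ and viewed, about 12 in all and at most 16, crops included, and the job is handed in when it is done.

Besides the shell and the picture viewer there is one more tool, called after "Request:" as a command line: name --pt "numbers of a row" for each row, then --argument value for the rest. move_arm: Moves the arm, as the interface text tells. Its arguments: {"type":"object","properties":{"increments":{"type":"array"}},"required":["increments"]}

```bash
ls; mkdir -p pics; python3 - <<'E'
from station import readout,cams,arm
import cv2,numpy as np
s=readout.observe();print(s,arm.tip_reach)
for n in("top","side"):
    cv2.imwrite(f"pics/{n}0.png",cams.read_camera(n)[:,:,::-1])
    m=cams.camera_model(n);print(n,{k:np.round(v,4).tolist() if not isinstance(v,str) else v for k,v in m.items()})
m=cams.camera_model("wrist");print({k:np.round(v,4).tolist() if not isinstance(v,str) else v for k,v in m.items()})
E
```

```text
pics
{'time': 0.0, 'joint_pos': array([ 1.16380062e+00,  2.17754187e-01,  1.61490753e+00, -1.27376913e-05,
        1.31129042e+00, -1.12196562e-01]), 'qd': array([ 7.22882502e-04, -7.44585300e-04,  9.21866023e-05, -2.30548849e-03,
        1.99944192e-03,  2.16406294e-03]), 'effort': array([ 8.04960546e-04, -3.96836579e+01, -3.03856087e+01, -8.89171633e-05,
        9.64220962e-03, -2.54033483e-05]), 'ee_pos': array([0.1812611 , 0.59732136, 0.23798211]), 'tcp_rot': array([ 1.46864675e-01,  9.89155890e-01, -1.14179334e-03, -2.96880912e-04]), 'wrist_force': array([ 0.69750543,  0.58612672, -1.12110538]), 'moment': array([0.02555448, 0.0868587 , 0.01410311]), 'width': 1.001393630819051} 0.008
top {'fx': 434.3739, 'fy': 434.3739, 'cx': 319.6344, 'cy': 237.8644, 'view': [[0.0152, -0.9997, 0.0209, -0.0117], [0.997, 0.0168, 0.0759, -0.5477], [-0.0762, 0.0197, 0.9969, -1.2529], [0.0, 0.0, 0.0, 1.0]]}
side {'fx': 478.4033, 'fy': 478.4033, 'cx': 321.9394, 'cy': 241.1357, 'view': [[-0.9813, -0.1923, 0.0049, 0.549], [0.1491, -0.7444, 0.6509, -0.0914], [-0.1215, 0.6395, 0.7591, -1.1192], [0.0, 0.0, 0.0, 1.0]]}
{'fx': 371.6483, 'fy': 371.6483, 'cx': 308.4111, 'cy': 237.2754, 'view': [[0.291, 0.9567, -0.0023, -0.6251], [-0.9079, 0.2754, -0.316, 0.0403], [-0.3017, 0.094, 0.9487, -0.3803], [0.0, 0.0, 0.0, 1.0]]}
```

View pics/top0.png

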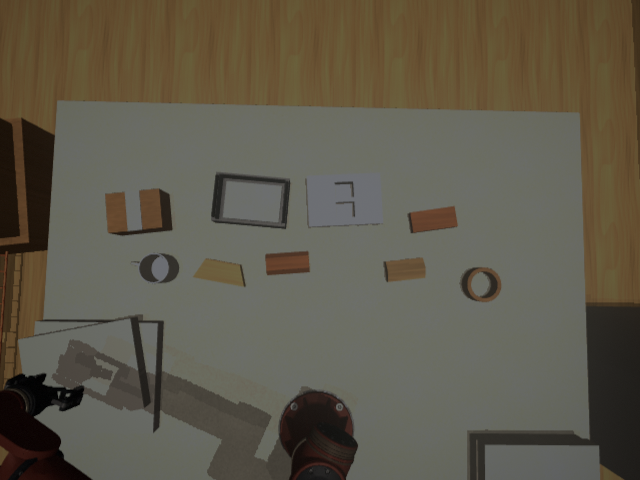

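View pics/side0.png

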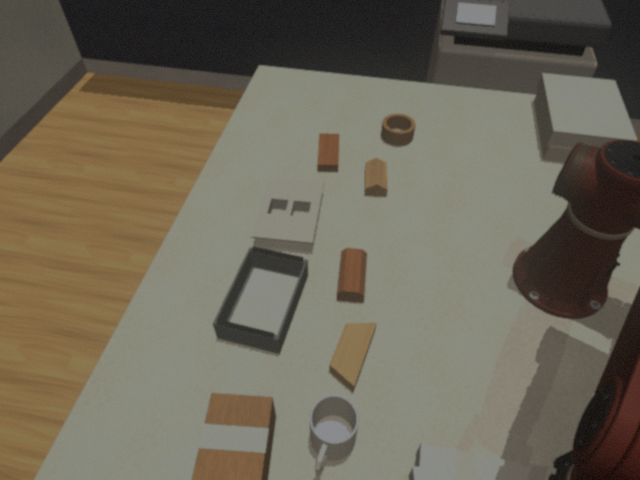

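```bash
python3 - <<'E'
import cv2,numpy as np
t=cv2.imread("pics/top0.png");s=cv2.imread("pics/side0.png")
a=cv2.resize(t[160:300,185:505],(800,350),interpolation=cv2.INTER_CUBIC)
b=cv2.resize(s[120:203,300:400],(300,249),interpolation=cv2.INTER_CUBIC)
c=cv2.resize(cv2.rotate(s[240:390,310:390],cv2.ROTATE_90_CLOCKWISE),(450,240),interpolation=cv2.INTER_CUBIC)
o=np.zeros((600,800,3),np.uint8);o[:350]=a;o[350:599,:300]=b;o[350:590,330:780]=c
cv2.imwrite("pics/crop1.png",np.clip(o*1.6,0,255).astype(np.uint8))
E
```

```text
(no output)
```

View pics/crop1.png

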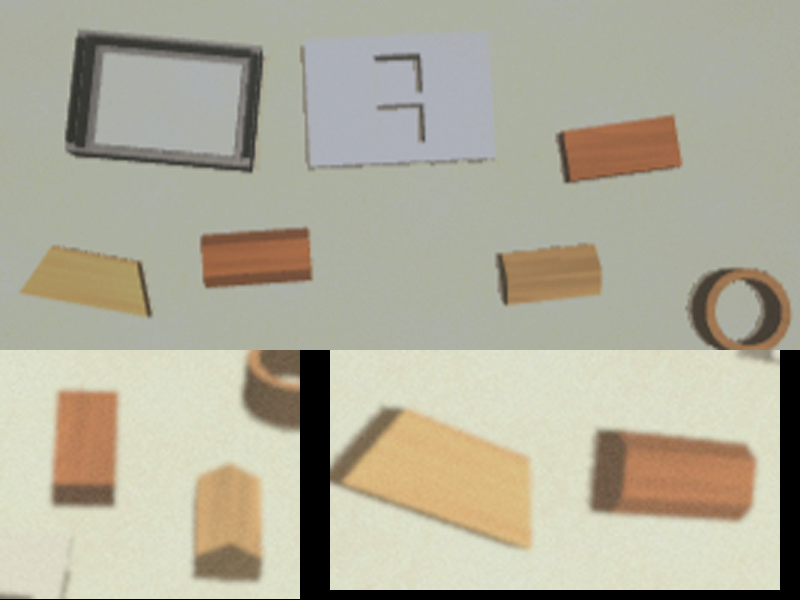

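```bash
cat > h.py <<'E'
import numpy as np,cv2
from scipy.spatial.transform import Rotation as R
from station import readout,cams,arm
def ray(n,m,px):
    u=(px[0]-m["cx"])/m["fx"];v=(px[1]-m["cy"])/m["fy"]
    if n=="wrist":
        r=np.hypot(u,v);k=np.sin(r)/max(r,1e-9);d=np.array([u*k,-v*k,-np.cos(r)])
    else: d=np.array([u,-v,-1.])
    V=np.array(m["view"]);Rm=V[:3,:3];return -Rm.T@V[:3,3],Rm.T@d
def at(n,m,px,z):
    c,d=ray(n,m,px);return (c+d*(z-c[2])/d[2])
def proj(n,m,P):
    V=np.array(m["view"]);p=V[:3,:3]@np.asarray(P,float)+V[:3,3];p=np.array([p[0],-p[1],-p[2]])
    if n=="wrist":
        s=np.hypot(p[0],p[1]);t=np.arctan2(s,p[2]);q=p[:2]/max(s,1e-9)*t
    else:q=p[:2]/p[2]
    return np.array([m["cx"]+m["fx"]*q[0],m["cy"]+m["fy"]*q[1]])
def plan(x,y,z,ang):
    """tool straight down, tool-y at world angle ang (deg, mod 180). print: turns then shift in final tool axes"""
    s=readout.observe();Rc=R.from_quat(s["tcp_rot"]);a=np.radians(ang)
    best=None
    for k in (0,np.pi):
        ty=np.array([np.cos(a+k),np.sin(a+k),0]);tz=np.array([0,0,-1.]);tx=np.cross(ty,tz)
        Rt=R.from_matrix(np.c_[tx,ty,tz]);rv=(Rc.inv()*Rt).as_rotvec()
        q6=np.arctan2(y,x)-(a+k);q6=(q6+np.pi)%(2*np.pi)-np.pi
        c=np.linalg.norm(rv)+(10 if abs(q6)>2.4 else 0)
        if best is None or c<best[0]:best=(c,rv,Rt)
    _,rv,Rt=best;d=np.array([x,y,z])-s["ee_pos"]
    print("t",round(s["time"],2),"pos",s["ee_pos"].round(4),"F",s["wrist_force"].round(1),"w",round(s["width"],3))
    print("turn units",(rv/(np.pi/2)).round(4),"shift units (final axes)",(Rt.as_matrix().T@d/0.075).round(3),"(current axes)",(Rc.as_matrix().T@d/0.075).round(3))
def snap(n,name):
    m=cams.camera_model(n);im=cams.read_camera(n)[:,:,::-1];cv2.imwrite(f"pics/{name}.png",im);np.save(f"pics/{name}.npy",m,allow_pickle=True);return im,m
E
python3 - <<'E'
from h import *
m=cams.camera_model("top")
o=np.array([185,160])
def P(pts,z,n):
    p=np.array([at("top",m,np.array(q)/2.5+o,z)[:2] for q in pts]);c=p.mean(0)
    print(n,"c",c.round(3),"sides",[round(float(np.linalg.norm(p[i]-p[i-1]))*1000) for i in range(len(p))],
     "edge ang",[round(float(np.degrees(np.arctan2(*(p[i]-p[i-1])[::-1])))) for i in range(len(p))]);print(p.round(3).tolist())
P([(80,31),(262,46),(250,170),(68,155)],.06,"tub")
P([(304,38),(489,33),(494,158),(309,166)],.04,"lid")
P([(565,131),(673,116),(680,165),(570,181)],.031,"wedge")
P([(504,254),(594,245),(601,292),(510,303)],.026,"ridged")
P([(202,236),(309,229),(311,279),(205,286)],.026,"bevel")
P([(51,246),(138,261),(150,317),(21,291)],.032,"mitred")
E
```

```text
tub c [0.65  0.195] sides [143, 209, 144, 207] edge ang [-4, -94, 176, 86]
[[0.728, 0.294], [0.714, 0.086], [0.571, 0.097], [0.585, 0.303]]
lid c [ 0.66  -0.074] sides [150, 217, 147, 215] edge ang [3, -87, -177, 93]
[[0.729, 0.038], [0.739, -0.178], [0.592, -0.185], [0.579, 0.03]]
wedge c [ 0.607 -0.337] sides [59, 129, 58, 131] edge ang [6, -81, -172, 99]
[[0.627, -0.27], [0.647, -0.398], [0.589, -0.405], [0.568, -0.276]]
ridged c [ 0.46  -0.256] sides [57, 106, 55, 107] edge ang [7, -83, -172, 98]
[[0.481, -0.199], [0.493, -0.305], [0.439, -0.313], [0.424, -0.207]]
bevel c [0.473 0.089] sides [58, 125, 58, 123] edge ang [5, -85, -177, 95]
[[0.497, 0.153], [0.507, 0.029], [0.449, 0.025], [0.439, 0.148]]
mitred c [0.445 0.28 ] sides [61, 102, 66, 151] edge ang [-32, -99, -166, 79]
[[0.482, 0.326], [0.466, 0.225], [0.402, 0.21], [0.43, 0.358]]
```

```bash
python3 -c "
from h import *
plan(.66,-.074,.22,3)"
```

```text
t 0.1 pos [0.1813 0.5974 0.2381] F [-0.9 -0.3 -0.3] w 1.004
turn units [-1.30e-03  7.00e-04  7.79e-01] shift units (final axes) [-9.273  5.906  0.241] (current axes) [-8.708 -6.71   0.254]
```

Request:
move_arm --pt "0 0 0 0 0 0.0779 -1" --pt "0 0 0 0 0 0.0779 -1" --pt "0 0 0 0 0 0.0779 -1" --pt "0 0 0 0 0 0.0779 -1" --pt "0 0 0 0 0 0.0779 -1" --pt "0 0 0 0 0 0.0779 -1" --pt "0 0 0 0 0 0.0779 -1" --pt "0 0 0 0 0 0.0779 -1" --pt "0 0 0 0 0 0.0779 -1" --pt "0 0 0 0 0 0.0779 -1"

```text
time: 0.93
ee_pos: [0.1814, 0.5976, 0.2385]
tcp_rot: [0.691, 0.723, -0.001, 0.0]
wrist_force: [-0.2, -0.0, -0.2]
width: 1.003
```

Request:
move_arm --pt "-0.464 0.295 0.012 0 0 0 -1" --pt "-0.464 0.295 0.012 0 0 0 -1" --pt "-0.464 0.295 0.012 0 0 0 -1" --pt "-0.464 0.295 0.012 0 0 0 -1" --pt "-0.464 0.295 0.012 0 0 0 -1" --pt "-0.464 0.295 0.012 0 0 0 -1" --pt "-0.464 0.295 0.012 0 0 0 -1" --pt "-0.464 0.295 0.012 0 0 0 -1" --pt "-0.464 0.295 0.012 0 0 0 -1" --pt "-0.464 0.295 0.012 0 0 0 -1" --pt "-0.464 0.295 0.012 0 0 0 -1" --pt "-0.464 0.295 0.012 0 0 0 -1" --pt "-0.464 0.295 0.012 0 0 0 -1" --pt "-0.464 0.295 0.012 0 0 0 -1" --pt "-0.464 0.295 0.012 0 0 0 -1" --pt "-0.464 0.295 0.012 0 0 0 -1" --pt "-0.464 0.295 0.012 0 0 0 -1" --pt "-0.464 0.295 0.012 0 0 0 -1" --pt "-0.464 0.295 0.012 0 0 0 -1" --pt "-0.464 0.295 0.012 0 0 0 -1"

```text
time: 2.6
ee_pos: [0.6603, -0.0756, 0.2204]
tcp_rot: [0.688, 0.725, -0.0, -0.001]
wrist_force: [0.8, 0.6, 1.0]
width: 0.994
```

```bash
python3 - <<'E'
from h import *
plan(.66,-.074,.22,3)
im,m=snap("wrist","w1");t,_=snap("top","top1")
for P in [(.729,.038,.04),(.739,-.178,.04),(.592,-.185,.04),(.579,.03,.04),(.66,-.074,.04)]: print(proj("wrist",m,P).round())
o=np.zeros((600,800,3),np.uint8);o[:480,:640]=im;b=cv2.resize(t[330:480,0:300],(240,120));o[480:600,:240]=b
o=np.clip(o*1.4,0,255).astype(np.uint8);cv2.imwrite("pics/v1.png",o)
E
```

```text
t 2.6 pos [ 0.6603 -0.0756  0.2204] F [0.8 0.6 1. ] w 0.994
turn units [-0.0008 -0.0003 -0.0002] shift units (final axes) [ 0.022 -0.003  0.006] (current axes) [ 0.022 -0.003  0.006]
[397.  88.]
[382. 318.]
[234. 317.]
[219.  89.]
[308. 211.]
```

View pics/v1.png

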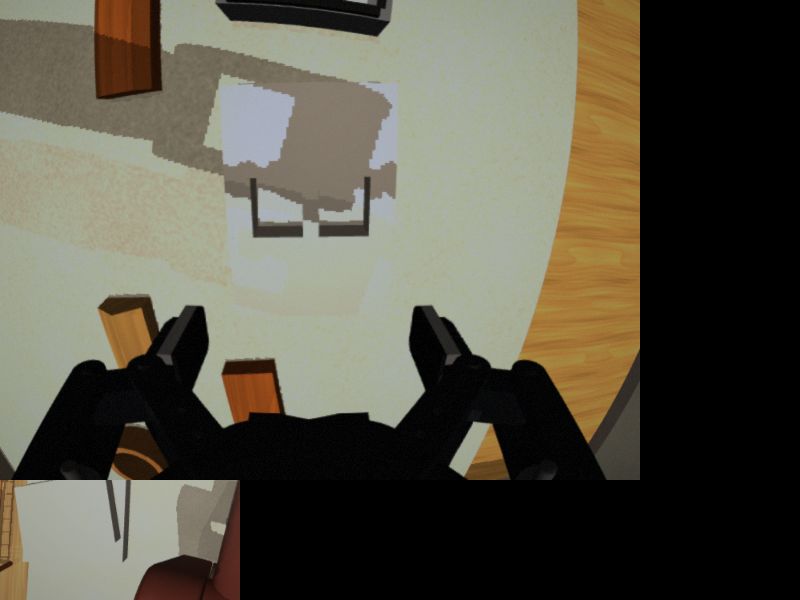

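```bash
python3 - <<'E'
from h import *
m=np.load("pics/w1.npy",allow_pickle=True).item()
for p in [(251,237),(369,237),(250,178),(370,177),(222,82),(397,82)]:
    print(p,at("wrist",m,p,.04).round(4))
for p in [(303,237),(319,237)]: print(p,at("wrist",m,p,.04).round(4))
E
```

```text
(251, 237) [ 0.6098 -0.1001  0.04  ]
(369, 237) [ 0.7158 -0.0946  0.04  ]
(250, 178) [ 0.6084 -0.0466  0.04  ]
(370, 177) [ 0.7115 -0.0404  0.04  ]
(222, 82) [0.5818 0.0359 0.04  ]
(397, 82) [0.7287 0.0435 0.04  ]
(303, 237) [ 0.6566 -0.0977  0.04  ]
(319, 237) [ 0.6708 -0.097   0.04  ]
```

Request:
move_arm --pt "0.072 0.013 0.4 0 0 0 -0.2" --pt "0 0 0.4 0 0 0 -0.2" --pt "0 0 0.4 0 0 0 -0.2" --pt "0 0 0.4 0 0 0 -0.2" --pt "0 0 0.0 0 0 0 -0.2" --pt "0 0 0.0 0 0 0 -0.2" --pt "0 0 0.0 0 0 0 -0.2" --pt "0 0 0.27 0 0 0 -0.2" --pt "0 0 0.2 0 0 0 -0.2" --pt "0 0 0.2 0 0 0 -0.2" --pt "0 0 0.2 0 0 0 -0.2" --pt "0 0 0.2 0 0 0 -0.2" --pt "0 0 0 0 0 0 -0.2"

```text
time: 3.78
ee_pos: [0.6573, -0.0677, 0.0165]
tcp_rot: [0.688, 0.725, -0.002, -0.003]
wrist_force: [-1.3, -0.5, -0.9]
width: 0.603
```

Request:
move_arm --pt "-0.03 0.05 -0.04 0 0 0 -0.2" --pt "0 0 0 0 0 0 -0.2" --pt "0 0 0 0 0 0 1" --pt "0 0 0 0 0 0 1" --pt "0 0 0 0 0 0 1" --pt "0 0 0 0 0 0 1" --pt "0 0 0 0 0 0 1" --pt "0 0 0 0 0 0 1" --pt "0 0 0 0 0 0 1" --pt "0 0 0 0 0 0 1"

```text
time: 4.62
ee_pos: [0.6651, -0.0706, 0.0252]
tcp_rot: [0.688, 0.725, 0.0, 0.001]
wrist_force: [-1.4, -0.0, 4.9]
width: 0.148
```

Request:
move_arm --pt "0 0 -0.15 0 0 0 1" --pt "0 0 -0.25 0 0 0 1" --pt "0 0 -0.35 0 0 0 1" --pt "0 0 -0.4 0 0 0 1" --pt "0 0 -0.4 0 0 0 1" --pt "0 0 -0.35 0 0 0 1" --pt "0 0 -0.2 0 0 0 1" --pt "0 0 0 0 0 0.042 1" --pt "0 0 0 0 0 0.042 1" --pt "0 0 0 0 0 0 1" --pt "0 0 0 0 0 0 1"

```text
time: 5.53
ee_pos: [0.6634, -0.0701, 0.1804]
tcp_rot: [0.734, 0.679, -0.001, -0.001]
wrist_force: [0.7, -0.6, -2.9]
width: 0.154
```

```bash
python3 - <<'E'
from h import *
plan(.65,.195,.17,-4.4)
im,m=snap("wrist","w2")
for P in [[0.728, 0.294,.06], [0.714, 0.086,.06], [0.571, 0.097,.06], [0.585, 0.303,.06]]: print(proj("wrist",m,P).round())
cv2.imwrite("pics/v2.png",np.clip(im*1.4,0,255).astype(np.uint8))
E
```

```text
t 5.53 pos [ 0.6634 -0.0701  0.1804] F [ 0.7 -0.6 -2.9] w 0.154
turn units [-0.0015 -0.0003 -0.0007] shift units (final axes) [ 3.511 -0.45   0.138] (current axes) [ 3.51  -0.453  0.141]
[ 353. -194.]
[365.  10.]
[160.  20.]
[ 180. -181.]
```

View pics/v2.png

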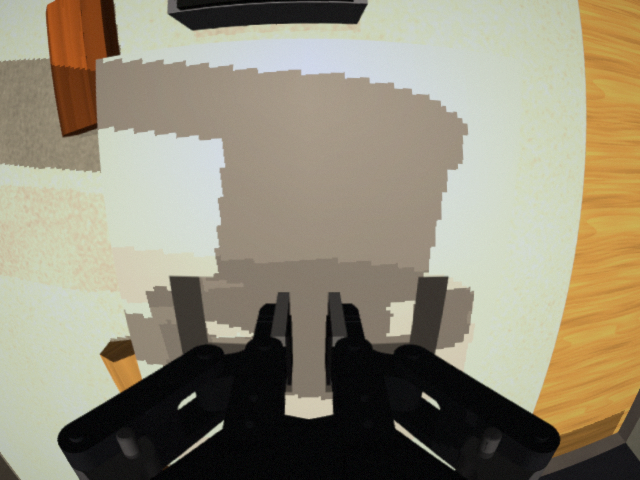

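```bash
python3 - <<'E'
from h import *
m=np.load("pics/w2.npy",allow_pickle=True).item()
for p,z in [((168,11),.06),((367,3),.06),((193,29),0),((362,22),0)]: print(p,at("wrist",m,p,z).round(4))
m1=np.load("pics/w1.npy",allow_pickle=True).item()
for p,z in [((216,5),.06),((391,13),.06),((231,20),0),((378,36),0)]: print(p,at("wrist",m1,p,z).round(4))
m=cams.camera_model("side")
for P in [[0.728, 0.294,.06], [0.714, 0.086,.06], [0.571, 0.097,.06], [0.585, 0.303,.06]]: print(proj("side",m,P).round())
E
```

```text
(168, 11) [0.5775 0.103  0.06  ]
(367, 3) [0.7156 0.0915 0.06  ]
(193, 29) [0.5777 0.1023 0.    ]
(362, 22) [0.7205 0.0927 0.    ]
(216, 5) [0.5778 0.0992 0.06  ]
(391, 13) [0.7165 0.0984 0.06  ]
(231, 20) [0.5777 0.1016 0.    ]
(378, 36) [0.7171 0.0917 0.    ]
[213. 321.]
[249. 245.]
[309. 259.]
[280. 337.]
```

Request:
move_arm --pt "0.358 -0.0388 0 0 0 0 1" --pt "0.358 -0.0388 0 0 0 0 1" --pt "0.358 -0.0388 0 0 0 0 1" --pt "0.358 -0.0388 0 0 0 0 1" --pt "0.358 -0.0388 0 0 0 0 1" --pt "0.358 -0.0388 0 0 0 0 1" --pt "0.358 -0.0388 0 0 0 0 1" --pt "0.358 -0.0388 0 0 0 0 1" --pt "0.358 -0.0388 0 0 0 0 1" --pt "0.358 -0.0388 0 0 0 0 1" --pt "0 0 0.37 0 0 0 1" --pt "0 0 0.37 0 0 0 1" --pt "0 0 0.3 0 0 0 1" --pt "0 0 0 0 0 0 1" --pt "0 0 0 0 0 0 1" --pt "0 0 0 0 0 0 1"

```text
time: 6.92
ee_pos: [0.6575, 0.1995, 0.1044]
tcp_rot: [0.735, 0.679, 0.001, 0.0]
wrist_force: [0.3, 0.3, -1.7]
width: 0.152
```

```bash
python3 - <<'E'
from h import *
plan(.655,.200,.06,-4.4)
im,m=snap("side","s2");w,mw=snap("wrist","w3")
a=cv2.resize(im[200:380,180:350],(566,600),interpolation=cv2.INTER_CUBIC)
o=np.zeros((600,800,3),np.uint8);o[:,:566]=a;o[:175,566:]=cv2.resize(w,(234,175))
cv2.imwrite("pics/v3.png",np.clip(o*1.4,0,255).astype(np.uint8))
E
```

```text
t 6.92 pos [0.6575 0.1995 0.1044] F [ 0.3  0.3 -1.7] w 0.152
turn units [ 0.0008 -0.0002 -0.0016] shift units (final axes) [ 0.004 -0.034  0.593] (current axes) [ 0.003 -0.035  0.593]
```

View pics/v3.png

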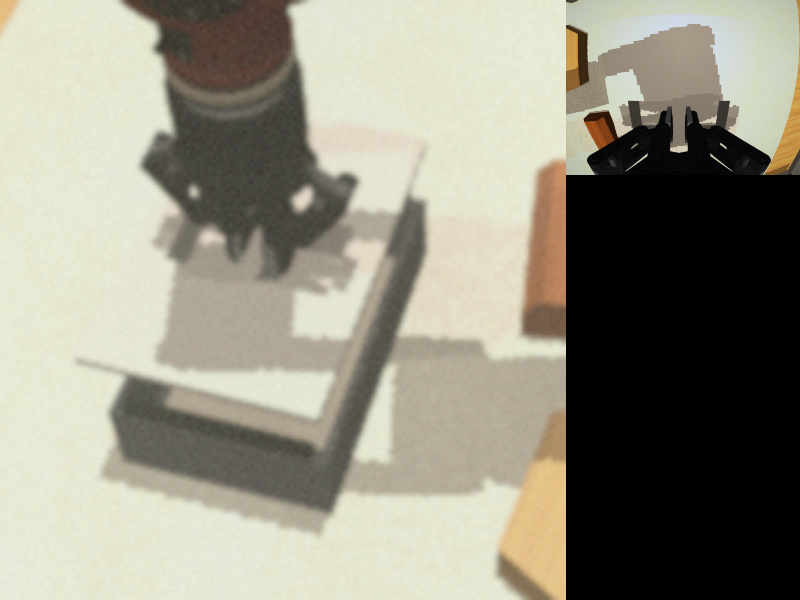

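```bash
python3 - <<'E'
from h import *
m=cams.camera_model("side");o=np.array([180,200])
for n,p,z in [("tub +y-x",(332,512),0),("tub -y-x",(427,258),0),("tub +y+x",(122,460),0),("tubrim +y-x",(328,455),.06),("rim -y-x",(427,200),.06),("rim +y+x",(112,412),.06),("lid +y-x",(322,420),.124),("lid -y-x",(427,146),.124),("lid +y+x",(77,360),.124)]:
    print(n,at("side",m,np.array(p)/3.3333+o,z).round(4))
E
```

```text
tub +y-x [0.5885 0.3088 0.    ]
tub -y-x [0.5717 0.1059 0.    ]
tub +y+x [0.7287 0.2996 0.    ]
tubrim +y-x [0.5887 0.3025 0.06  ]
rim -y-x [0.5716 0.1014 0.06  ]
rim +y+x [0.7249 0.2996 0.06  ]
lid +y-x [0.5845 0.3159 0.124 ]
lid -y-x [0.5692 0.1074 0.124 ]
lid +y+x [0.7329 0.3051 0.124 ]
```

Request:
move_arm --pt "-0.042 -0.031 0 0 0 0 1" --pt "0 0 0.1 0 0 0 1" --pt "0 0 0.1 0 0 0 1" --pt "0 0 0.1 0 0 0 1" --pt "0 0 0.1 0 0 0 1" --pt "0 0 0.1 0 0 0 1" --pt "0 0 0.05 0 0 0 1" --pt "0 0 0 0 0 0 1" --pt "0 0 0 0 0 0 1"

```text
time: 7.77
ee_pos: [0.6538, 0.1965, 0.0615]
tcp_rot: [0.735, 0.678, -0.001, -0.0]
wrist_force: [-0.6, 0.1, -3.6]
width: 0.144
```

Request:
move_arm --pt "0 0 0.05 0 0 0 1" --pt "0 0 0.05 0 0 0 1" --pt "0 0 0.03 0 0 0 1" --pt "0 0 0 0 0 0 1" --pt "0 0 0 0 0 0 1"

```text
time: 8.18
ee_pos: [0.6555, 0.1968, 0.0563]
tcp_rot: [0.735, 0.678, 0.001, 0.001]
wrist_force: [-4.0, -1.0, 8.2]
width: 0.152
```

```bash
python3 - <<'E'
from h import *
im,m=snap("side","s3");plan(.655,.197,.0525,-4.4)
a=cv2.resize(im[210:370,190:350],(600,600),interpolation=cv2.INTER_CUBIC)
cv2.imwrite("pics/v4.png",np.clip(a*1.4,0,255).astype(np.uint8))
E
```

```text
t 8.23 pos [0.6555 0.1969 0.0563] F [-5.  -1.2  9. ] w 0.15
turn units [ 0.0013 -0.0003 -0.0017] shift units (final axes) [ 0.001 -0.007  0.051] (current axes) [ 0.001 -0.007  0.051]
```

View pics/v4.png

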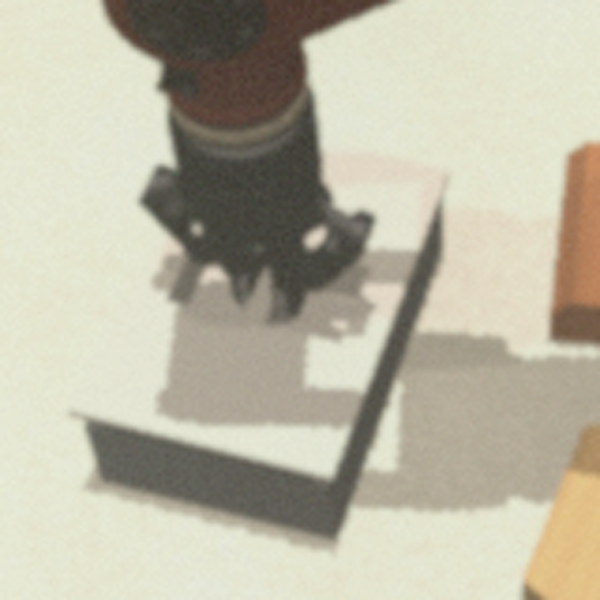

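```bash
python3 - <<'E'
from h import *
m=cams.camera_model("side");a=np.radians(-4.4);Q=np.array([[np.cos(a),-np.sin(a)],[np.sin(a),np.cos(a)]])
c=np.array([.650,.203])
f=lambda p:(proj("side",m,p)-[190,210])*3.75
for dz in (.065,.073,.077,.085):
  print(dz,[f([*(c+Q@np.array(l)),dz]).round().tolist() for l in [(-.075,.108),(.075,.108),(-.075,-.108)]])
print("base",[f([*(c+Q@np.array(l)),0]).round().tolist() for l in [(-.07,.105),(.07,.105),(-.07,-.105)]])
E
```

```text
0.065 [[334.0, 495.0], [69.0, 427.0], [451.0, 183.0]]
0.073 [[333.0, 487.0], [66.0, 419.0], [450.0, 175.0]]
0.077 [[332.0, 483.0], [65.0, 415.0], [450.0, 171.0]]
0.085 [[331.0, 475.0], [62.0, 407.0], [450.0, 162.0]]
base [[334.0, 545.0], [100.0, 484.0], [443.0, 250.0]]
```

Request:
move_arm --pt "0 0 -0.04 0 0 0 1" --pt "0 0 0 0 0 0 -0.2" --pt "0 0 0 0 0 0 -0.2" --pt "0 0 0 0 0 0 -0.2" --pt "0 0 0 0 0 0 -0.2" --pt "0 0 0 0 0 0 -0.2" --pt "0 0 -0.1 0 0 0 -0.2" --pt "0 0 -0.3 0 0 0 -0.2" --pt "0 0 -0.5 0 0 0 -0.2" --pt "0 0 -0.5 0 0 0 1" --pt "0 0 -0.3 0 0 0 1" --pt "0 0 0 0 0 0 1" --pt "0 0 0 0 0 0 1"

```text
time: 9.32
ee_pos: [0.6561, 0.1969, 0.1867]
tcp_rot: [0.735, 0.678, 0.003, 0.002]
wrist_force: [-0.5, 0.1, 0.2]
width: 0.035
```

```bash
python3 - <<'E'
from h import *
a=np.radians(-4.4)
plan(.655+.085*np.sin(a),.197-.085*np.cos(a),.10,-4.4)
snap("wrist","w4");im=cv2.imread("pics/w4.png");snap("top","top4")
cv2.imwrite("pics/v5.png",np.clip(im*1.4,0,255).astype(np.uint8))
E
```

```text
t 9.32 pos [0.6561 0.1969 0.1867] F [-0.5  0.1  0.2] w 0.035
turn units [ 0.0037 -0.001  -0.0018] shift units (final axes) [-1.134 -0.014  1.156] (current axes) [-1.136 -0.018  1.154]
```

View pics/v5.png

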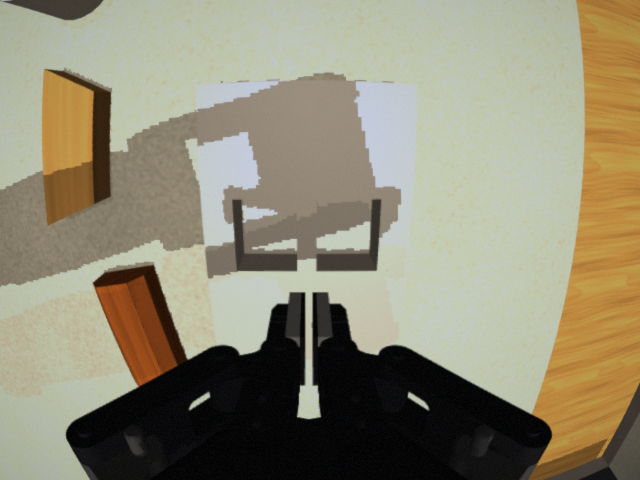

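Request:
move_arm --pt "-0.378 0 0.2 0 0 0 1" --pt "-0.378 0 0.3 0 0 0 1" --pt "-0.378 -0.01 0.3 0 0 0 1" --pt "0 0 0.3 0 0 0 1" --pt "0 0 0.1 0 0 0 1" --pt "0 0 0.1 0 0 0 1" --pt "0 0 0.05 0 0 0 1" --pt "0 0 0.05 0 0 0 1" --pt "0 0 0.05 0 0 0 1" --pt "0 0 0 0 0 0 1" --pt "0 0 0 0 0 0 1"

```text
time: 10.33
ee_pos: [0.6479, 0.1128, 0.0759]
tcp_rot: [0.734, 0.679, 0.001, 0.001]
wrist_force: [-1.5, 0.7, 2.3]
width: -0.004
```

Request:
move_arm --pt "0 0 0.03 0 0 0 1" --pt "0 0 0.03 0 0 0 1" --pt "0 0 0.03 0 0 0 1" --pt "0 0 0 0 0 0 1"

```text
time: 10.67
ee_pos: [0.6481, 0.1128, 0.0736]
tcp_rot: [0.734, 0.679, 0.001, 0.0]
wrist_force: [-10.2, -0.7, 20.6]
width: 0.004
```

Request:
move_arm --pt "0 0 0.03 0 0 0 1" --pt "0 0 0.03 0 0 0 1" --pt "0 0 0 0 0 0 1"

```text
time: 10.92
ee_pos: [0.6483, 0.1128, 0.0734]
tcp_rot: [0.734, 0.679, 0.0, 0.0]
wrist_force: [-18.6, -2.5, 37.7]
width: -0.003
```

Request:
move_arm --pt "0 0 -0.12 0 0 0 1" --pt "0 0 -0.2 0 0 0 1" --pt "0 0 -0.2 0 0 0 1" --pt "0.45 0 0 0 0 0 1" --pt "0.45 0 0 0 0 0 1" --pt "0.45 0 0 0 0 0 1" --pt "0.45 0 0 0 0 0 1" --pt "0.45 0 0 0 0 0 1" --pt "0 0 0.15 0 0 0 1" --pt "0 0 0.15 0 0 0 1" --pt "0 0 0.1 0 0 0 1" --pt "0 0 0.03 0 0 0 1" --pt "0 0 0.03 0 0 0 1" --pt "0 0 0 0 0 0 1"

```text
time: 12.08
ee_pos: [0.661, 0.2819, 0.073]
tcp_rot: [0.735, 0.678, 0.002, -0.002]
wrist_force: [-7.7, 3.5, 19.7]
width: -0.002
```

Request:
move_arm --pt "0 0 0.03 0 0 0 1" --pt "0 0 0.03 0 0 0 1" --pt "0 0 0 0 0 0 1"

```text
time: 12.33
ee_pos: [0.6611, 0.2819, 0.0729]
tcp_rot: [0.735, 0.678, 0.002, -0.002]
wrist_force: [-15.2, 1.4, 33.1]
width: 0.002
```

```bash
python3 - <<'E'
from h import *
m=np.load("pics/w4.npy",allow_pickle=True).item()
for n,z,ps in [("lid well",.073,[(235,271),(378,271),(233,200),(381,200)]),("mitred",.032,[(43,70),(47,224),(95,200),(92,92)]),("bevel top",.04,[(94,283),(127,276)])]:
    q=np.array([at("wrist",m,p,z)[:2] for p in ps]);print(n,q.round(4).tolist(),q.mean(0).round(4))
plan(.449,.284,.20,-10.5)
E
```

```text
lid well [[0.6008, 0.1755], [0.7057, 0.1669], [0.607, 0.2285], [0.709, 0.2201]] [0.6556 0.1977]
mitred [[0.429, 0.3624], [0.4044, 0.2178], [0.4695, 0.2339], [0.4829, 0.3283]] [0.4465 0.2856]
bevel top [[0.4507, 0.1575], [0.4902, 0.163]] [0.4705 0.1602]
t 12.33 pos [0.6611 0.2819 0.0729] F [-15.2   1.4  33.1] w 0.002
turn units [-0.0004 -0.003   0.0649] shift units (final axes) [-0.488 -2.786 -1.694] (current axes) [-0.194 -2.822 -1.694]
```

Request:
move_arm --pt "0 0 -0.2 0 0 0 1" --pt "0 0 -0.5 0 0 0 1" --pt "0 0 -0.5 0 0 0 -1" --pt "0 0 -0.3 0 0 0.057 -1" --pt "-0.08 -0.465 0 0 0 0 -1" --pt "-0.08 -0.465 0 0 0 0 -1" --pt "-0.08 -0.465 0 0 0 0 -1" --pt "-0.08 -0.465 0 0 0 0 -1" --pt "-0.08 -0.465 0 0 0 0 -1" --pt "-0.08 -0.465 0 0 0 0 -1" --pt "0 0 0 0 0 0 -1" --pt "0 0 0 0 0 0 -1"

```text
time: 13.33
ee_pos: [0.4453, 0.278, 0.1738]
tcp_rot: [0.764, 0.645, -0.002, -0.0]
wrist_force: [0.1, 0.4, 0.5]
width: 1.0
```

```bash
python3 - <<'E'
from h import *
plan(.447,.284,.027,-9.5)
snap("wrist","w5");im=cv2.imread("pics/w5.png");m=np.load("pics/w5.npy",allow_pickle=True).item()
a=np.radians(-9.5);Q=np.array([[np.cos(a),-np.sin(a)],[np.sin(a),np.cos(a)]])
for l in [(-.03,.075),(-.03,-.075),(.03,-.05),(.03,.05)]:
    p=proj("wrist",m,[*(Q@l+[.447,.284]),.032]);print(p.round());cv2.circle(im,tuple(int(v) for v in p),3,(0,0,255),1)
cv2.imwrite("pics/v6.png",np.clip(im*1.4,0,255).astype(np.uint8))
E
```

```text
t 13.33 pos [0.4453 0.278  0.1738] F [0.1 0.4 0.5] w 1.0
turn units [-0.0016  0.0015 -0.0022] shift units (final axes) [0.082 0.009 1.958] (current axes) [0.087 0.014 1.958]
[269. 120.]
[275. 304.]
[347. 277.]
[350. 153.]
```

View pics/v6.png

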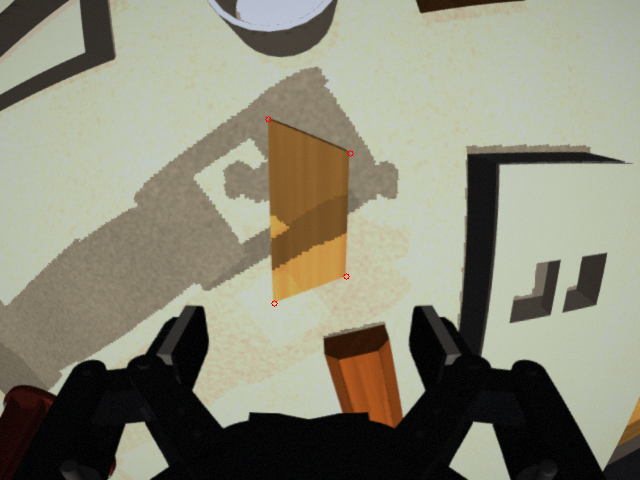

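Request:
move_arm --pt "0.085 0.01 0.4 0 0 0 -1" --pt "0 0 0.4 0 0 0 -1" --pt "0 0 0.4 0 0 0 -1" --pt "0 0 0.4 0 0 0 -1" --pt "0 0 0.25 0 0 0 -1" --pt "0 0 0.15 0 0 0 -1" --pt "0 0 0.13 0 0 0 -1" --pt "0 0 0 0 0 0 -1" --pt "0 0 0 0 0 0 -1"

```text
time: 14.13
ee_pos: [0.4508, 0.286, 0.0162]
tcp_rot: [0.765, 0.645, 0.0, 0.0]
wrist_force: [0.2, 0.6, 0.5]
width: 1.002
```

Request:
move_arm --pt "0 0 0 0 0 0 1" --pt "0 0 0 0 0 0 1" --pt "0 0 0 0 0 0 1" --pt "0 0 0 0 0 0 1" --pt "0 0 0 0 0 0 1" --pt "0 0 0 0 0 0 1"

```text
time: 14.63
ee_pos: [0.4512, 0.2868, 0.0177]
tcp_rot: [0.764, 0.645, 0.002, 0.0]
wrist_force: [-1.5, -0.2, 5.2]
width: 0.684
```

Request:
move_arm --pt "0 0 -0.15 0 0 0 1" --pt "0 0 -0.35 0 0 0 1" --pt "0 0 -0.5 0 0 0 1" --pt "0 0 -0.5 0 0 0 1" --pt "0 0 -0.5 0 0 0 1" --pt "0 0 -0.3 0 0 -0.055 1" --pt "0 0 0 0 0 0 1" --pt "0 0 0 0 0 0 1"

```text
time: 15.3
ee_pos: [0.4502, 0.2863, 0.1899]
tcp_rot: [0.736, 0.677, 0.002, 0.001]
wrist_force: [0.2, 0.2, -2.8]
width: 0.691
```

```bash
python3 -c "
from h import *
plan(.6557,.2002,.11,-4.6)"
```

```text
t 15.3 pos [0.4502 0.2863 0.1899] F [ 0.2  0.2 -2.8] w 0.691
turn units [ 0.002  -0.0011 -0.0023] shift units (final axes) [-0.924  2.823  1.066] (current axes) [-0.916  2.823  1.073]
```

Request:
move_arm --pt "-0.131 0.403 0 0 0 0 1" --pt "-0.131 0.403 0 0 0 0 1" --pt "-0.131 0.403 0 0 0 0 1" --pt "-0.131 0.403 0 0 0 0 1" --pt "-0.131 0.403 0 0 0 0 1" --pt "-0.131 0.403 0 0 0 0 1" --pt "-0.131 0.403 0 0 0 0 1" --pt "0 0 0.4 0 0 0 1" --pt "0 0 0.4 0 0 0 1" --pt "0 0 0.4 0 0 0 1" --pt "0 0 0 0 0 0 1" --pt "0 0 0 0 0 0 1" --pt "0 0 0 0 0 0 1"

```text
time: 16.38
ee_pos: [0.6542, 0.1999, 0.0975]
tcp_rot: [0.736, 0.677, -0.001, -0.0]
wrist_force: [0.6, 0.3, -1.1]
width: 0.686
```

```bash
python3 -c "
from h import *
plan(.6557,.2002,.0815,-4.6)"
```

```text
t 16.38 pos [0.6542 0.1999 0.0975] F [ 0.6  0.3 -1.1] w 0.686
turn units [-0.001   0.0003 -0.0018] shift units (final axes) [0.005 0.02  0.214] (current axes) [0.005 0.02  0.214]
```

Request:
move_arm --pt "0 0.015 0.06 0 0 0 1" --pt "0 0 0.06 0 0 0 1" --pt "0 0 0.05 0 0 0 1" --pt "0 0 0.03 0 0 0 1" --pt "0 0 0 0 0 0 1" --pt "0 0 0 0 0 0 1"

```text
time: 16.88
ee_pos: [0.6557, 0.1999, 0.0833]
tcp_rot: [0.736, 0.677, -0.0, -0.0]
wrist_force: [0.3, 0.6, -2.6]
width: 0.687
```

Request:
move_arm --pt "0 0 0.02 0 0 0 1" --pt "0 0 0.015 0 0 0 1" --pt "0 0 0 0 0 0 1"

```text
time: 17.13
ee_pos: [0.6564, 0.1999, 0.0827]
tcp_rot: [0.736, 0.677, 0.0, 0.0]
wrist_force: [-3.1, 0.0, 4.6]
width: 0.685
```

Request:
move_arm --pt "0 0 -0.02 0 0 0 -1" --pt "0 0 0 0 0 0 -1" --pt "0 0 0 0 0 0 -1" --pt "0 0 0 0 0 0 -1" --pt "0 0 -0.2 0 0 0 -1" --pt "0 0 -0.4 0 0 0 -1" --pt "0 0 -0.5 0 0 0 -1" --pt "0 0 -0.3 0 0 -0.05 -1" --pt "0 0 0 0 0 -0.051 -1" --pt "-0.206 -0.417 0 0 0 0 -1" --pt "-0.206 -0.417 0 0 0 0 -1" --pt "-0.206 -0.417 0 0 0 0 -1" --pt "-0.206 -0.417 0 0 0 0 -1" --pt "-0.206 -0.417 0 0 0 0 -1" --pt "-0.206 -0.417 0 0 0 0 -1" --pt "0 0 0 0 0 0 -1" --pt "0 0 0 0 0 0 -1"

```text
time: 18.55
ee_pos: [0.4744, 0.0926, 0.1876]
tcp_rot: [0.68, 0.733, 0.0, 0.0]
wrist_force: [0.9, 0.5, 0.9]
width: 0.996
```

```bash
cat >> h.py <<'E'
def look(name,c,ang,boxes,tz):
    """overlay model corners (local x,y,z) at pose"""
    plan(c[0],c[1],tz,ang);snap("wrist",name);im=cv2.imread(f"pics/{name}.png");m=np.load(f"pics/{name}.npy",allow_pickle=True).item()
    a=np.radians(ang);Q=np.array([[np.cos(a),-np.sin(a)],[np.sin(a),np.cos(a)]])
    im=np.clip(im*1.4,0,255).astype(np.uint8)
    for l in boxes:
        p=proj("wrist",m,[*(Q@l[:2]+c),l[2]]);print(p.round());cv2.circle(im,tuple(int(v) for v in p),3,(0,0,255),1)
    cv2.imwrite(f"pics/v_{name}.png",im)
E
python3 - <<'E'
from h import *
look("w6",[.477,.093],4.5,[(sx*.018,sy*.062,.04) for sx in(-1,1) for sy in (-1,1)]+[(sx*.031,sy*.062,.026) for sx in(-1,1) for sy in (-1,1)],.014)
E
```

```text
t 18.55 pos [0.4744 0.0926 0.1876] F [0.9 0.5 0.9] w 0.996
turn units [ 0.0003 -0.0001 -0.0025] shift units (final axes) [2.000e-03 3.600e-02 2.314e+00] (current axes) [2.000e-03 3.500e-02 2.314e+00]
[290. 294.]
[287. 145.]
[333. 294.]
[335. 145.]
[276. 287.]
[272. 144.]
[346. 286.]
[350. 144.]
```

View pics/v_w6.png

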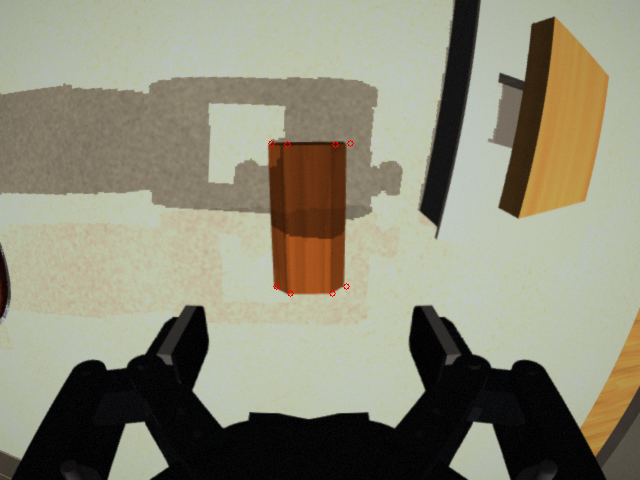

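Request:
move_arm --pt "0 0.015 0.45 0 0 0 -1" --pt "0 0 0.45 0 0 0 -1" --pt "0 0 0.45 0 0 0 -1" --pt "0 0 0.45 0 0 0 -1" --pt "0 0 0.3 0 0 0 -1" --pt "0 0 0.2 0 0 0 -1" --pt "0 0 0.12 0 0 0 -1" --pt "0 0 0 0 0 0 -1" --pt "0 0 0 0 0 0 -1"

```text
time: 19.35
ee_pos: [0.4785, 0.0936, 0.0061]
tcp_rot: [0.68, 0.734, 0.0, 0.0]
wrist_force: [-1.0, 0.8, 0.4]
width: 0.994
```

Request:
move_arm --pt "0 0 0 0 0 0 1" --pt "0 0 0 0 0 0 1" --pt "0 0 0 0 0 0 1" --pt "0 0 0 0 0 0 1" --pt "0 0 0 0 0 0 1" --pt "0 0 0 0 0 0 1"

```text
time: 19.85
ee_pos: [0.4787, 0.0934, 0.0075]
tcp_rot: [0.68, 0.733, 0.001, 0.001]
wrist_force: [-0.1, 1.1, 6.8]
width: 0.715
```

Request:
move_arm --pt "0 0 -0.15 0 0 0 1" --pt "0 0 -0.35 0 0 0 1" --pt "0 0 -0.5 0 0 0 1" --pt "0 0 -0.5 0 0 0 1" --pt "0 0 -0.5 0 0 0 1" --pt "0 0 -0.4 0 0 0.051 1" --pt "0 0 -0.1 0 0 0.051 1" --pt "0 0 0 0 0 0 1" --pt "0 0 0 0 0 0 1"

```text
time: 20.6
ee_pos: [0.4765, 0.0932, 0.1934]
tcp_rot: [0.736, 0.677, 0.0, 0.0]
wrist_force: [-0.2, -0.0, -2.4]
width: 0.713
```

```bash
python3 -c "
from h import *
plan(.6555,.1980,.112,-4.6)"
```

```text
t 20.6 pos [0.4765 0.0932 0.1934] F [-0.2 -0.  -2.4] w 0.713
turn units [ 0.0004 -0.     -0.0013] shift units (final axes) [1.584 2.267 1.086] (current axes) [1.589 2.263 1.087]
```

Request:
move_arm --pt "0.264 0.377 0 0 0 0 1" --pt "0.264 0.377 0 0 0 0 1" --pt "0.264 0.377 0 0 0 0 1" --pt "0.264 0.377 0 0 0 0 1" --pt "0.264 0.377 0 0 0 0 1" --pt "0.264 0.377 0 0 0 0 1" --pt "0 0 0.3 0 0 0 1" --pt "0 0 0.3 0 0 0 1" --pt "0 0 0.3 0 0 0 1" --pt "0 0 0.12 0 0 0 1" --pt "0 0 0 0 0 0 1" --pt "0 0 0 0 0 0 1" --pt "0 0 0 0 0 0 1"

```text
time: 21.68
ee_pos: [0.6566, 0.1974, 0.1176]
tcp_rot: [0.736, 0.677, 0.001, 0.0]
wrist_force: [1.6, 0.7, -1.6]
width: 0.713
```

```bash
python3 -c "
from h import *
plan(.6555,.1980,.104,-4.6)"
```

```text
t 21.68 pos [0.6566 0.1974 0.1176] F [ 1.6  0.7 -1.6] w 0.713
turn units [ 0.0009 -0.0003 -0.0023] shift units (final axes) [ 0.007 -0.015  0.181] (current axes) [ 0.007 -0.015  0.181]
```

Request:
move_arm --pt "0 -0.01 0.06 0 0 0 1" --pt "0 0 0.06 0 0 0 1" --pt "0 0 0.04 0 0 0 1" --pt "0 0 0.02 0 0 0 1" --pt "0 0 0 0 0 0 1" --pt "0 0 0 0 0 0 1"

```text
time: 22.18
ee_pos: [0.6557, 0.1975, 0.1045]
tcp_rot: [0.736, 0.677, 0.0, 0.0]
wrist_force: [-1.4, -0.6, 3.3]
width: 0.713
```

Request:
move_arm --pt "0 0 -0.02 0 0 0 -1" --pt "0 0 0 0 0 0 -1" --pt "0 0 0 0 0 0 -1" --pt "0 0 0 0 0 0 -1" --pt "0 0 -0.2 0 0 0 -1" --pt "0 0 -0.4 0 0 0 -1" --pt "0 0 -0.5 0 0 0 -1" --pt "0 0 -0.3 0 0 -0.067 -1" --pt "0 0 0 0 0 -0.067 -1"

```text
time: 22.93
ee_pos: [0.6599, 0.1984, 0.2197]
tcp_rot: [0.659, 0.752, 0.006, 0.005]
wrist_force: [0.6, -0.1, 0.7]
width: 1.001
```

Request:
move_arm --pt "-0.495 -0.108 0 0 0 0 -1" --pt "-0.495 -0.108 0 0 0 0 -1" --pt "-0.495 -0.108 0 0 0 0 -1" --pt "-0.495 -0.108 0 0 0 0 -1" --pt "-0.495 -0.108 0 0 0 0 -1" --pt "-0.495 -0.108 0 0 0 0 -1" --pt "-0.495 -0.108 0 0 0 0 -1" --pt "-0.495 -0.108 0 0 0 0 -1" --pt "-0.495 -0.108 0 0 0 0 -1" --pt "-0.495 -0.108 0 0 0 0 -1" --pt "-0.495 -0.108 0 0 0 0 -1" --pt "-0.495 -0.108 0 0 0 0 -1" --pt "-0.495 -0.108 0 0 0 0 -1" --pt "-0.495 -0.108 0 0 0 0 -1" --pt "0 0 0 0 0 0 -1" --pt "0 0 0 0 0 0 -1"

```text
time: 24.27
ee_pos: [0.6077, -0.335, 0.2107]
tcp_rot: [0.663, 0.749, 0.0, 0.001]
wrist_force: [0.8, 0.7, 0.7]
width: 1.002
```

```bash
python3 - <<'E'
from h import *
look("w7",[.611,-.333],7.5,[(-.03,.065,.036),(.03,.065,.036),(-.03,-.065,.026),(.03,-.065,.026)],.008)
m=np.load("pics/w7.npy",allow_pickle=True).item()
snap("side","s7");s=cv2.imread("pics/s7.png");v=cv2.imread("pics/v_w7.png")
o=np.zeros((600,800,3),np.uint8);o[:480,:640]=v
o[:280,640:]=np.clip(cv2.resize(s[210:350,210:290],(160,280))*1.4,0,255)   # pile
o[280:480,640:]=np.clip(cv2.resize(s[110:210,310:390],(160,200))*1.4,0,255)
cv2.imwrite("pics/v7.png",o)
E
```

```text
t 24.27 pos [ 0.6077 -0.335   0.2107] F [0.8 0.7 0.7] w 1.002
turn units [ 0.0006  0.0004 -0.0054] shift units (final axes) [0.021 0.047 2.703] (current axes) [0.023 0.044 2.703]
[275. 138.]
[348. 137.]
[280. 277.]
[344. 277.]
```

View pics/v7.png

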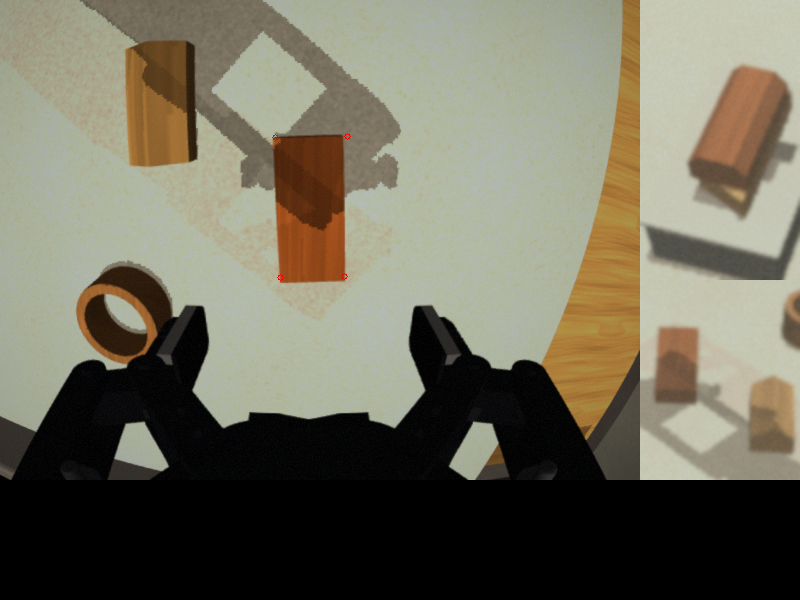

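```bash
python3 - <<'E'
from h import *
from scipy.optimize import least_squares
m=np.load("pics/w7.npy",allow_pickle=True).item()
obs=np.array([(274,136),(344,135),(281,282),(345,281)])
for h1,h2 in((.036,.026),(.026,.036)):
    def f(p):
        a=p[2];Q=np.array([[np.cos(a),-np.sin(a)],[np.sin(a),np.cos(a)]])
        return np.concatenate([proj("wrist",m,[*(Q@l[:2]+p[:2]),l[2]]) for l in [(-.03,.065,h1),(.03,.065,h1),(-.03,-.065,h2),(.03,-.065,h2)]])-obs.ravel()
    r=least_squares(f,[.611,-.333,.13],x_scale=[.01,.01,.1]);print(r.x[:2].round(4),np.degrees(r.x[2]).round(1),r.fun.round(1),r.cost)
E
```

```text
[ 0.6104 -0.334 ] 8.5 [-1.1  3.3  1.6  2.4  0.  -3.2 -0.5 -3.8] 22.596143234505902
[ 0.6102 -0.3325] 8.5 [-0.1  0.8  0.4  0.  -0.8 -0.1  0.5 -0.8] 1.1726441040522837
```

Request:
move_arm --pt "0.03 0.037 0.5 0 0 -0.017 -1" --pt "0 0 0.5 0 0 0 -1" --pt "0 0 0.5 0 0 0 -1" --pt "0 0 0.5 0 0 0 -1" --pt "0 0 0.3 0 0 0 -1" --pt "0 0 0.25 0 0 0 -1" --pt "0 0 0.15 0 0 0 -1" --pt "0 0 0 0 0 0 -1" --pt "0 0 0 0 0 0 -1"

```text
time: 25.12
ee_pos: [0.611, -0.3287, 0.0074]
tcp_rot: [0.65, 0.76, 0.0, -0.0]
wrist_force: [0.7, 0.3, -0.4]
width: 0.995
```

Request:
move_arm --pt "0 0 0 0 0 0 1" --pt "0 0 0 0 0 0 1" --pt "0 0 0 0 0 0 1" --pt "0 0 0 0 0 0 1" --pt "0 0 0 0 0 0 1" --pt "0 0 0 0 0 0 1"

```text
time: 25.62
ee_pos: [0.6124, -0.331, 0.0101]
tcp_rot: [0.651, 0.759, 0.0, 0.002]
wrist_force: [-0.4, 0.5, 6.7]
width: 0.691
```

Request:
move_arm --pt "0 0 -0.15 0 0 0 1" --pt "0 0 -0.35 0 0 0 1" --pt "0 0 -0.5 0 0 0 1" --pt "0 0 -0.5 0 0 0 1" --pt "0 0 -0.5 0 0 0 1" --pt "0 0 -0.4 0 0 0.074 1" --pt "0 0 -0.4 0 0 0.074 1" --pt "0 0 0 0 0 0 1" --pt "0 0 0 0 0 0 1"

```text
time: 26.37
ee_pos: [0.6117, -0.3307, 0.2204]
tcp_rot: [0.734, 0.679, 0.001, 0.003]
wrist_force: [-0.5, 0.9, -3.1]
width: 0.691
```

```bash
python3 -c "
from h import *
plan(.6555,.1995,.20,-4.6)"
```

```text
t 26.37 pos [ 0.6117 -0.3307  0.2204] F [-0.5  0.9 -3.1] w 0.691
turn units [0.003  0.0017 0.0014] shift units (final axes) [7.093 0.016 0.272] (current axes) [7.094 0.03  0.253]
```

Request:
move_arm --pt "0.506 0.001 0 0 0 0 1" --pt "0.506 0.001 0 0 0 0 1" --pt "0.506 0.001 0 0 0 0 1" --pt "0.506 0.001 0 0 0 0 1" --pt "0.506 0.001 0 0 0 0 1" --pt "0.506 0.001 0 0 0 0 1" --pt "0.506 0.001 0 0 0 0 1" --pt "0.506 0.001 0 0 0 0 1" --pt "0.506 0.001 0 0 0 0 1" --pt "0.506 0.001 0 0 0 0 1" --pt "0.506 0.001 0 0 0 0 1" --pt "0.506 0.001 0 0 0 0 1" --pt "0.506 0.001 0 0 0 0 1" --pt "0.506 0.001 0 0 0 0 1" --pt "0 0 0.3 0 0 0 1" --pt "0 0 0.3 0 0 0 1" --pt "0 0 0 0 0 0 1" --pt "0 0 0 0 0 0 1" --pt "0 0 0 0 0 0 1"

```text
time: 27.95
ee_pos: [0.6531, 0.199, 0.1708]
tcp_rot: [0.735, 0.678, -0.001, -0.001]
wrist_force: [-0.0, 0.3, -1.1]
width: 0.694
```

```bash
python3 -c "
from h import *
plan(.6555,.1995,.1475,-4.6)"
```

```text
t 27.95 pos [0.6531 0.199  0.1708] F [-0.   0.3 -1.1] w 0.694
turn units [-0.0017  0.0005  0.0004] shift units (final axes) [0.009 0.031 0.311] (current axes) [0.009 0.032 0.311]
```

Request:
move_arm --pt "0.005 0.025 0.1 0 0 0 1" --pt "0 0 0.08 0 0 0 1" --pt "0 0 0.06 0 0 0 1" --pt "0 0 0.04 0 0 0 1" --pt "0 0 0.02 0 0 0 1" --pt "0 0 0 0 0 0 1" --pt "0 0 0 0 0 0 1"

```text
time: 28.53
ee_pos: [0.6558, 0.1998, 0.1497]
tcp_rot: [0.735, 0.678, 0.0, -0.0]
wrist_force: [1.6, -1.3, -2.3]
width: 0.689
```

Request:
move_arm --pt "0 0 0.02 0 0 0 1" --pt "0 0 0.015 0 0 0 1" --pt "0 0 0 0 0 0 1" --pt "0 0 0 0 0 0 1"

```text
time: 28.87
ee_pos: [0.656, 0.1999, 0.1473]
tcp_rot: [0.735, 0.678, 0.0, 0.0]
wrist_force: [0.1, 0.8, -1.8]
width: 0.691
```

Request:
move_arm --pt "0 0 0.02 0 0 0 1" --pt "0 0 0 0 0 0 1" --pt "0 0 0 0 0 0 1"

```text
time: 29.12
ee_pos: [0.6562, 0.2, 0.1471]
tcp_rot: [0.735, 0.678, 0.0, 0.0]
wrist_force: [-3.2, -0.4, 5.4]
width: 0.689
```

Request:
move_arm --pt "0 0 -0.02 0 0 0 -1" --pt "0 0 0 0 0 0 -1" --pt "0 0 0 0 0 0 -1" --pt "0 0 0 0 0 0 -1" --pt "0 0 -0.2 0 0 0 -1" --pt "0 0 -0.4 0 0 0 -1" --pt "0 0 -0.4 0 0 0 -1" --pt "0 0 -0.2 0 0 -0.067 -1" --pt "0 0 0 0 0 -0.067 -1"

```text
time: 29.87
ee_pos: [0.6593, 0.2006, 0.2451]
tcp_rot: [0.657, 0.753, 0.005, 0.004]
wrist_force: [0.7, 0.4, 1.3]
width: 1.004
```

Request:
move_arm --pt "-0.434 -0.256 0 0 0 0 -1" --pt "-0.434 -0.256 0 0 0 0 -1" --pt "-0.434 -0.256 0 0 0 0 -1" --pt "-0.434 -0.256 0 0 0 0 -1" --pt "-0.434 -0.256 0 0 0 0 -1" --pt "-0.434 -0.256 0 0 0 0 -1" --pt "-0.434 -0.256 0 0 0 0 -1" --pt "-0.434 -0.256 0 0 0 0 -1" --pt "-0.434 -0.256 0 0 0 0 -1" --pt "-0.434 -0.256 0 0 0 0 -1" --pt "-0.434 -0.256 0 0 0 0 -1" --pt "-0.434 -0.256 0 0 0 0 -1" --pt "-0.434 -0.256 0 0 0 0 -1" --pt "0 0 0.3 0 0 0 -1" --pt "0 0 0.3 0 0 0 -1" --pt "0 0 0 0 0 0 -1" --pt "0 0 0 0 0 0 -1"

```text
time: 31.28
ee_pos: [0.4627, -0.2518, 0.1916]
tcp_rot: [0.66, 0.752, -0.0, -0.001]
wrist_force: [-0.3, -1.3, 0.4]
width: 1.003
```

```bash
python3 - <<'E'
from h import *
look("w8",[.464,-.252],7.5,[(sx*.03,sy*.055,.026) for sx in(-1,1) for sy in (-1,1)]+[(0,.055,.044),(0,-.055,.044)],.006)
snap("side","s8");s=cv2.imread("pics/s8.png");v=cv2.imread("pics/v_w8.png")
o=np.zeros((480,800,3),np.uint8);o[:480,:640]=v
o[:320,640:]=np.clip(cv2.resize(s[190:350,210:290],(160,320))*1.4,0,255)
cv2.imwrite("pics/v8.png",o)
E
```

```text
t 31.28 pos [ 0.4627 -0.2518  0.1916] F [-0.3 -1.3  0.4] w 1.003
turn units [-0.0012 -0.0012 -0.0003] shift units (final axes) [-0.005  0.017  2.474] (current axes) [-0.009  0.022  2.474]
[276. 278.]
[273. 153.]
[344. 278.]
[347. 153.]
[310. 155.]
[310. 287.]
```

View pics/v8.png

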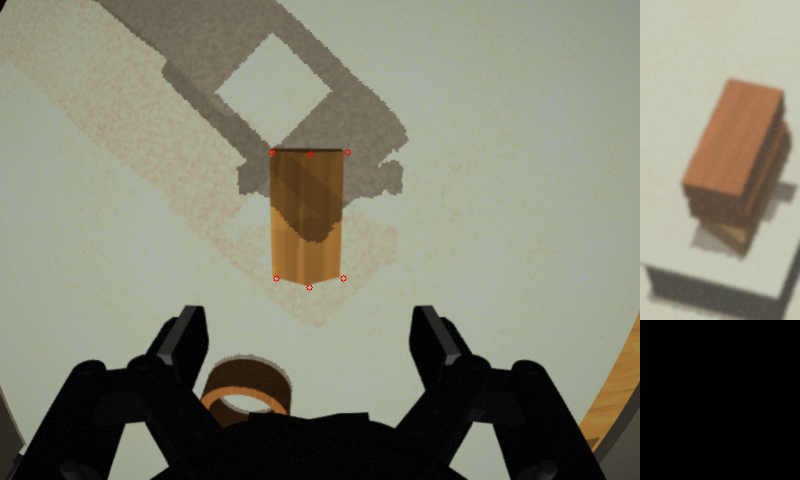

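Request:
move_arm --pt "0 -0.022 0.45 0 0 -0.008 -1" --pt "0 0 0.45 0 0 0 -1" --pt "0 0 0.45 0 0 0 -1" --pt "0 0 0.45 0 0 0 -1" --pt "0 0 0.3 0 0 0 -1" --pt "0 0 0.22 0 0 0 -1" --pt "0 0 0.15 0 0 0 -1" --pt "0 0 0 0 0 0 -1" --pt "0 0 0 0 0 0 -1"

```text
time: 32.13
ee_pos: [0.463, -0.2527, 0.0077]
tcp_rot: [0.654, 0.756, 0.0, 0.001]
wrist_force: [-0.5, -0.6, 0.1]
width: 0.997
```

Request:
move_arm --pt "0 0 0 0 0 0 1" --pt "0 0 0 0 0 0 1" --pt "0 0 0 0 0 0 1" --pt "0 0 0 0 0 0 1" --pt "0 0 0 0 0 0 1" --pt "0 0 0 0 0 0 1"

```text
time: 32.63
ee_pos: [0.4637, -0.2537, 0.009]
tcp_rot: [0.655, 0.756, 0.0, 0.002]
wrist_force: [-0.7, 0.2, 6.6]
width: 0.691
```

Request:
move_arm --pt "0 0 -0.15 0 0 0 1" --pt "0 0 -0.35 0 0 0 1" --pt "0 0 -0.5 0 0 0 1" --pt "0 0 -0.5 0 0 0 1" --pt "0 0 -0.5 0 0 0 1" --pt "0 0 -0.5 0 0 0.071 1" --pt "0 0 -0.5 0 0 0.071 1" --pt "0 0 -0.3 0 0 0 1" --pt "0 0 0 0 0 0 1" --pt "0 0 0 0 0 0 1"

```text
time: 33.47
ee_pos: [0.4625, -0.2528, 0.2564]
tcp_rot: [0.735, 0.679, 0.0, 0.002]
wrist_force: [-0.0, -0.3, -1.8]
width: 0.688
```

```bash
python3 -c "
from h import *
plan(.6555,.1965,.25,-4.6)"
```

```text
t 33.47 pos [ 0.4625 -0.2528  0.2564] F [-0.  -0.3 -1.8] w 0.688
turn units [0.0022 0.0013 0.0006] shift units (final axes) [6.178 2.085 0.085] (current axes) [6.176 2.091 0.079]
```

Request:
move_arm --pt "0.475 0.1605 0 0 0 0 1" --pt "0.475 0.1605 0 0 0 0 1" --pt "0.475 0.1605 0 0 0 0 1" --pt "0.475 0.1605 0 0 0 0 1" --pt "0.475 0.1605 0 0 0 0 1" --pt "0.475 0.1605 0 0 0 0 1" --pt "0.475 0.1605 0 0 0 0 1" --pt "0.475 0.1605 0 0 0 0 1" --pt "0.475 0.1605 0 0 0 0 1" --pt "0.475 0.1605 0 0 0 0 1" --pt "0.475 0.1605 0 0 0 0 1" --pt "0.475 0.1605 0 0 0 0 1" --pt "0.475 0.1605 0 0 0 0 1" --pt "0 0 0.3 0 0 0 1" --pt "0 0 0.1 0 -0.049 0 1" --pt "0 0 0 0 0 0 1" --pt "0 0 0 0 0 0 1" --pt "0 0 0 0 0 0 1"

```text
time: 34.97
ee_pos: [0.654, 0.1964, 0.2229]
tcp_rot: [0.734, 0.678, -0.029, 0.025]
wrist_force: [-0.2, -0.1, -2.6]
width: 0.686
```

```bash
python3 - <<'E'
from h import *
plan(.6555,.1975,.178,-4.6)
print(R.from_quat(readout.observe()["tcp_rot"]).as_matrix().round(3))
s,_=snap("side","s9");cv2.imwrite("pics/v9.png",np.clip(cv2.resize(s[170:350,190:310],(400,600),interpolation=cv2.INTER_CUBIC)*1.4,0,255).astype(np.uint8))
E
```

```text
t 34.97 pos [0.654  0.1964 0.2229] F [-0.2 -0.1 -2.6] w 0.686
turn units [-0.0015  0.0488  0.0005] shift units (final axes) [0.016 0.019 0.599] (current axes) [0.062 0.02  0.596]
[[ 0.079  0.997 -0.008]
 [ 0.994 -0.079 -0.076]
 [-0.077 -0.002 -0.997]]
```

View pics/v9.png

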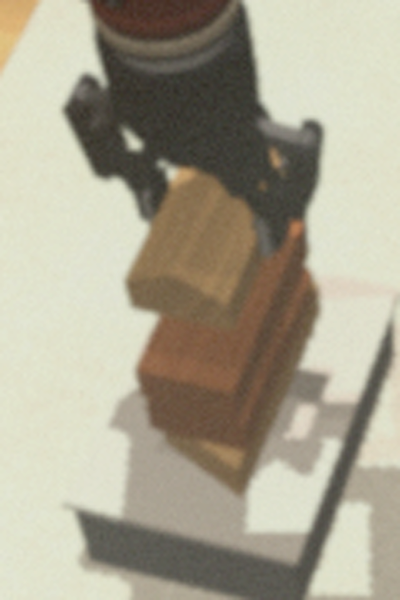

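Request:
move_arm --pt "0.012 0.01 0.12 0 0 0 1" --pt "0.012 0.01 0.12 0 0 0 1" --pt "0.012 0 0.12 0 0 0 1" --pt "0.012 0 0.08 0 0 0 1" --pt "0.006 0 0.06 0 0 0 1" --pt "0.006 0 0.06 0 0 0 1" --pt "0.003 0 0.03 0 0 0 1" --pt "0 0 0 0 0 0 1" --pt "0 0 0 0 0 0 1"

```text
time: 35.77
ee_pos: [0.6564, 0.198, 0.1799]
tcp_rot: [0.734, 0.678, -0.028, 0.026]
wrist_force: [0.0, -0.2, -2.0]
width: 0.686
```

Request:
move_arm --pt "0.002 0 0.02 0 0 0 1" --pt "0.002 0 0.02 0 0 0 1" --pt "0 0 0 0 0 0 1" --pt "0 0 0 0 0 0 1"

```text
time: 36.1
ee_pos: [0.6565, 0.1981, 0.1771]
tcp_rot: [0.734, 0.678, -0.028, 0.026]
wrist_force: [-0.6, -0.1, -1.5]
width: 0.694
```

Request:
move_arm --pt "0.001 0 0.02 0 0 0 1" --pt "0 0 0.01 0 0 0 1" --pt "0 0 0 0 0 0 1" --pt "0 0 0 0 0 0 1"

```text
time: 36.43
ee_pos: [0.6567, 0.1981, 0.1769]
tcp_rot: [0.734, 0.678, -0.028, 0.026]
wrist_force: [-1.9, -0.9, 5.3]
width: 0.692
```

Request:
move_arm --pt "0 0 -0.02 0 0 0 -1" --pt "0 0 0 0 0 0 -1" --pt "0 0 0 0 0 0 -1" --pt "0 0 0 0 0 0 -1" --pt "0 0 -0.2 0 0 0 -1" --pt "0 0 -0.4 0 0 0 -1" --pt "0 0 -0.5 0 0 0 -1" --pt "0 0 -0.3 0 0.049 0 -1" --pt "-0.5 0 0 0 0 0 -1" --pt "-0.5 0 0 0 0 0 -1" --pt "-0.5 0 0 0 0 0 -1" --pt "-0.5 0 0 0 0 0 -1" --pt "-0.5 0 0 0 0 0 -1" --pt "-0.5 0 0 0 0 0 -1" --pt "0 0 0 0 0 0 -1" --pt "0 0 0 0 0 0 -1"

```text
time: 37.77
ee_pos: [0.6392, -0.0204, 0.2819]
tcp_rot: [0.736, 0.677, 0.0, 0.0]
wrist_force: [-1.2, 0.1, -0.1]
width: 1.0
```

```bash
python3 - <<'E'
from h import *
s,_=snap("side","s10");t,_=snap("top","t10")
o=np.zeros((600,800,3),np.uint8)
o[:,:400]=cv2.resize(s[180:360,190:310],(400,600),interpolation=cv2.INTER_CUBIC)
o[:360,400:]=cv2.resize(t[150:240,200:300],(400,360),interpolation=cv2.INTER_CUBIC)
o[360:,400:]=cv2.resize(t[90:330,40:520],(400,240))
cv2.imwrite("pics/v10.png",np.clip(o*1.5,0,255).astype(np.uint8))
E
```

```text
(no output)
```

View pics/v10.png

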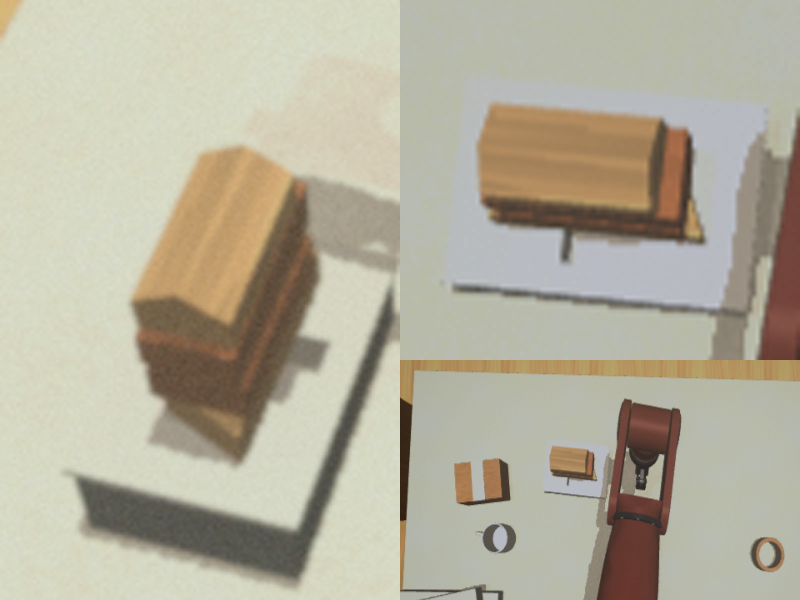

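```bash
python3 - <<'E'
from h import *
m=cams.camera_model("top")
for n,z,ps in [("ridged",.194,[(490,104),(665,119),(655,212),(479,203)]),("lid",.065,[(470,78),(767,104),(748,312),(450,288)])]:
    q=np.array([at("top",m,[200+(p[0]-400)/4,150+p[1]/4],z)[:2] for p in ps]);print(n,q.mean(0).round(4),[round(float(np.linalg.norm(q[i]-q[i-1]))*1e3) for i in range(4)])
f=lambda n:cv2.imread(f"pics/{n}.png").astype(int)
for n,b in [("carton+mug",(180,300,95,182)),("tape",(255,315,455,510))]:
    d=np.abs(f("t10")-f("top0"))[b[0]:b[1],b[2]:b[3]].max(2);print(n,"changed px",int((d>40).sum()))
E
```

```text
ridged [0.6539 0.1972] [64, 112, 60, 112]
lid [0.6527 0.1911] [151, 212, 150, 211]
carton+mug changed px 0
tape changed px 0
```

```bash
python3 -c "
from station import arm
print(arm.sign_off())"
```

```text
the job is handed in; nothing more can be done
None
```

I put the lid on the tub, pressed both ends home, built the full pile on it, and handed the job in at about 38 s.

- **Lid:** I pressed the -y end with about 38 N and the +y end with about 33 N. Both fingertip heights read about 65 mm, which is the height given for fully home. I did not press the -y end again after doing the +y end.
- **Pile:** From the bottom up it is mitred, bevelled, wedge, ridged, centred on the middle of the lid. The stepped offcut was not on the bench. Each piece made contact at about the height expected. The ridged piece was set down tilted to match the wedge's slope, so it lies flat against the wedge but about 4° off level.
- **Last checks:** The final pictures show the pile standing steady, with the gripper open and clear of it. The tape roll, mug and carton show no change from the start pictures.
- **Disagreement:** The last top-camera estimate puts the ridged piece about 6 mm in y from the lid centre. The wrist camera and arm readings put them within about 1 mm. The lid's length measured about 5 mm short in that picture, so I took the difference as camera error and left the pile as it was.

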